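# Open the low tin of adapters

### The arm

A 6-joint arm with a two-finger parallel gripper is mounted at the origin on the work surface. World frame = base frame: x ahead of the robot, y to its left, z up, the work surface at z = 0. Lengths are in m, angles in degrees, forces in N, time in s.
With the tool pointing down it reaches from about 0.425 to 0.925 m from the base axis. Payload 12.5 kg.
Tool frame: the origin (TCP) lies at the very end of the fingers, on their centre line; the grasp point (between the pads) lies 19 mm behind it; z points along the fingers, y is the line along which they close (so a half turn about z gives the same grasp; the last joint's range is limited). The gripper opens to 85 mm and grips with 20 to 120 N. Pads are 22 mm wide; open, the fingers measure 114 mm over their backs; the gripper's body (76 mm by 85 mm) begins 54 mm behind the grasp point. The pads swing forward as they close: fully open they stand 13 mm farther back than shut.
Start: joints at [-6.05, 28.126, 89.318, -0, 62.55, -6.05], TCP at [0.625, 0, 0.231] pointing down, gripper open.
Joint ranges: [-177.58, 177.58], [-47.91, 125.51], [2.72, 160], [-65.01, 245.01], [3.68, 167.84], [-153.87, 153.87]. Speed limits (degrees/s): [127.2, 127.2, 159.86, 180, 180, 180].

### API

Orientations are given as a 3x3 rotation matrix whose columns are the frame's x, y, z axes.
In Python, from plant import bot gives the robot as it stands.
- The arm moves only by the tool play_rows, never from a script. Its argument "motion" is a list of rows, each an object with "claw": the opening, from 0 (shut) to 1 (fully open); "xyz": the shift along the tool's x, y, z normalised to -1 to 1, where 1 is 0.8 m, a list of three; "turn": the turn about the tool's z normalised to -1 to 1, where 1 is 45 degrees. A call has 1 to 20 rows; each row is the pose to reach, as a shift and turn from the pose commanded when the call began, along the tool's axes at that moment; what a row does not reach only later rows make up. A row lasts 1/12 s, in which the tool goes at most 41.7 mm and 7.16 degrees, less where a joint would pass 70% of its speed; a pose out of reach is approached as far as the arm can. A call with a number of a shift or a turn outside -1 to 1 is refused whole. A call with a gripper value outside its range is refused whole. The fingers move at their own pace and stop on an object; "grip_force" is the grip in N (left out, the last holds). Time passes only in rows, so rows that repeat a pose let the fingers close. It gives the time, the measured TCP pose, the force, the opening and the grip force at its end, in the units of the state.
- bot.read_state(): the state, without advancing time (a new reading comes with each control period).
- bot.camera(name): name is "scene" or "side" or "wrist"; returns a dict with "pixels" (384x512x3 uint8, red, green, blue), "K" (3x3 intrinsics, pixels), "world_to_cam" (4x4, takes a point from world to camera coordinates); the wrist camera has in their place "mount" (4x4, takes a point from camera to tool coordinates, whose origin is the TCP and whose axes are the flange's). Camera axes: x right, y down, z forward; pixel columns grow to the right and rows downward; lengths in m; the calibration is good to about 2 mm. A picture is of the moment at which its call begins: read the wrist's pose just before it. There is no depth.
- bot.close_job(): hands the job in; it is judged then, once.
Trained networks look in the newest picture that a camera, given by its name, has taken for a name from the list of things; names that differ only in an ending like _2 or _b are one class to them, and where a whole thing is asked for, a point or a joint stands for the part that bears it (a point fixed in the world has none). Each returns a list of dicts, best first, with "p" (0 to 1); they miss things now and then, are a little off and sometimes report something else, mostly with a low value. They report only what shows in the picture. A call takes as long as a camera call. They do not tell look-alikes from the thing itself.
- bot.spot_in(camera, target): "box" ([centre column, centre row, width, height] as shares, 0 to 1, of the picture: columns of its width, rows of its height, round what is visible of it).
- bot.cut_out(camera, target): "region" (384x512 bool, what is visible of it) and "box" ([centre column, centre row, width, height] as shares, 0 to 1, of the picture: columns of its width, rows of its height, round what is visible of it).
The state is a dict: "time_s": time; "q": joint angles; "qvel": joint speeds; "tau": joint torques, N m; "position": TCP position; "tool_rot": TCP orientation; "ft_force": force on the tool from outside, world axes, zero at the start; "moment": the same for the moment, N m; "finger_gap": opening from 0.0 (shut) to 1.0 (fully open); "gripper_force": force on a finger pad.
Only numpy, scipy, OpenCV 4.12 (cv2) and the standard library are available. Lean on these libraries where they do the work, as an engineer would, in place of code of your own. Each camera call takes 0.05 s, during which the arm holds its last target. There are 200 camera calls.

### The job

Someone needs an adapter from the low, wide tin: lift off its knobbed lid and lay it flat, knob up, in the empty black tray, setting it down rather than dropping it. Leave the low tin and the tall tin standing where they are.

Things in the scene. Friction and masses are not known exactly. Their poses are not given: they have to be found in the camera images.
- squat_lid: Loose round aluminium lid of the low tin, 0.14 kg: disc 116 mm across, black knob 26 mm across and 30 mm tall at the middle of its top, plug 90 mm across and 6 mm deep beneath. Origin: centre of the plug's underside, z up; disc from z = 6 to 11 mm, knob from 11 to 41 mm. It lies on the tin's rim, plug loose inside (6 mm play), origin 74 mm over the desk. In the tray it rests on its plug.
- squat_tin: Low wide open-topped aluminium tin, 110 mm across, 80 mm tall, wall 4 mm, with a few small adapters inside, closed by its loose lid at the start. Stands loose on the desk, about 0.45 kg. Origin: centre of its underside; z up.
- tray: Empty shallow black plastic tray fixed to the desk, 200 mm (its x) by 170 mm (its y) outside, walls 5 mm thick, rim 20 mm above the desk, inner floor 5 mm above the desk. Origin: centre of its underside on the desk; z up. Level, turned by up to about 0.35 rad.
- tall_tin: Tall narrow aluminium tin, not the one wanted: 84 mm across, with its own tight lid (90 mm across) and a knob like the other's; 185 mm tall to the top of the knob. Stands loose on the desk, about 0.6 kg. Origin: centre of its underside; z up. The low tin, tall tin and tray stand side by side in front of the robot, in any order.
Not all that is in view belongs to the job. What is shaped like the squat_lid but green or pink is not meant. Leave any orange look-alike of the squat_tin alone.

How it is judged:
By the outcome, as a careful person would: the job done as asked, in the order asked, and still so for the second after the job is handed in, with the robot touching nothing.
It also fails if it takes over 45 s, if anything falls off the work surface, if the arm or the gripper's body presses on something with over 40 N, if the wrist force passes 120 N, or if a joint passes its speed limit or range.

## Working session

There is one attempt and no reset: what is moved stays moved. The work goes in short steps, Python scripts to look and compute and a tool call to move; the robot and the scene stay as the last step left them, time stands still between calls to the robot, and variables do not carry over. Pictures are saved under pics/ and viewed, at most 10 in all, crops included, and the job is handed in when it is done.

Besides the shell and the picture viewer there is one more tool, called after "Request:" by a JSON object that holds its "api" and its "payload", one argument or row to a line. play_rows: Moves the arm, as the interface text tells. Its arguments: {"type":"object","properties":{"motion":{"type":"array"},"grip_force":{"type":"number"}},"required":["motion"]}

```bash
mkdir -p pics; cat > h.py <<'E'
import numpy as np, cv2
from plant import bot
def ray(c,u,v):
    M=c["world_to_cam"];R=M[:3,:3];o=-R.T@M[:3,3]
    return o,R.T@np.linalg.inv(c["K"])@np.array([u,v,1.])
def at_z(c,u,v,z):
    o,d=ray(c,u,v);return o+d*(z-o[2])/d[2]
def wrist():
    s=bot.read_state();c=bot.camera("wrist")
    T=np.eye(4);T[:3,:3]=np.array(s["tool_rot"]);T[:3,3]=s["position"]
    c=dict(c);c["world_to_cam"]=np.linalg.inv(T@np.array(c["mount"]));return c,s
def save(c,n): cv2.imwrite("pics/"+n,cv2.cvtColor(c["pixels"],cv2.COLOR_RGB2BGR))
E
python3 - <<'E'
from h import *
for cam in ["scene","side"]:
    c=bot.camera(cam);save(c,cam+"0.png")
    for t,z in [("squat_lid",.085),("squat_tin",.04),("tray",.01),("tall_tin",.09)]:
        for d in bot.spot_in(cam,t):
            b=np.array(d["box"])*[512,384,512,384]
            print(cam,t,round(d["p"],2),b.round(),at_z(c,b[0],b[1],z).round(3))
s=bot.read_state();print(s["position"],s["tool_rot"],s["ft_force"],s["time_s"])
E
```

```text
scene squat_lid 0.94 [142. 152.  42.  32.] [ 0.335 -0.39   0.085]
scene squat_lid 0.68 [149. 237.  51.  38.] [ 0.598 -0.282  0.085]
scene squat_lid 0.64 [138. 202.  46.  34.] [ 0.502 -0.343  0.085]
scene squat_tin 0.85 [197. 138.  38.  46.] [ 0.206 -0.274  0.04 ]
scene squat_tin 0.68 [153. 258.  45.  38.] [ 0.624 -0.272  0.04 ]
scene tray 0.95 [260. 272.  94.  85.] [ 0.6   -0.023  0.01 ]
scene tall_tin 0.68 [396. 255.  56.  71.] [0.552 0.275 0.09 ]
side squat_lid 0.95 [239. 350.  54.  53.] [ 0.26  -0.469  0.085]
side squat_lid 0.84 [312. 313.  56.  45.] [ 0.416 -0.428  0.085]
side squat_lid 0.58 [367. 242.  46.  43.] [ 0.591 -0.286  0.085]
side squat_tin 0.92 [201. 279.  55.  65.] [ 0.214 -0.27   0.04 ]
side squat_tin 0.74 [362. 264.  45.  38.] [ 0.578 -0.313  0.04 ]
side tray 0.84 [328. 184.  87.  52.] [ 0.594 -0.029  0.01 ]
side tall_tin 0.62 [284.  98.  32.  61.] [0.546 0.27  0.09 ]
[6.24993499e-01 1.66925360e-05 2.31279526e-01] [[ 1.45122714e-05  1.00000000e+00 -1.79861922e-06]
 [ 1.00000000e+00 -1.45123157e-05 -2.46779026e-05]
 [-2.46779287e-05 -1.79826109e-06 -1.00000000e+00]] [0.05317306 0.46048265 0.23805977] 0.5
```

View pics/scene0.png

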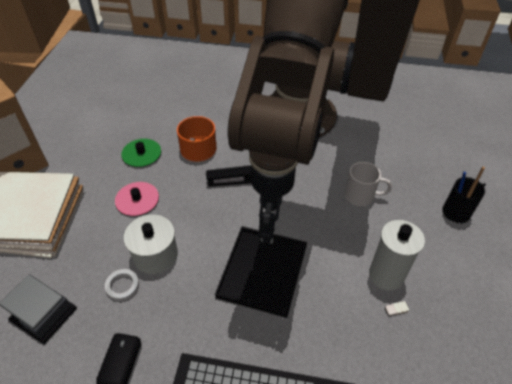

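View pics/side0.png

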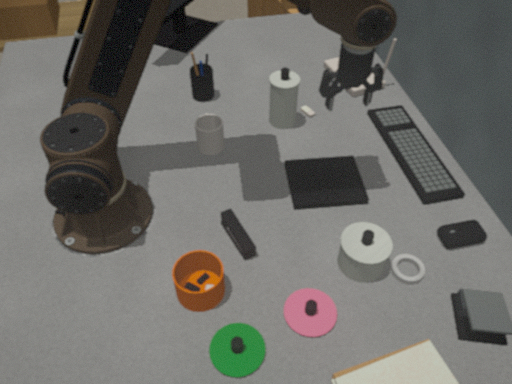

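Look-alike lids are green (142,152), pink (138,202) and bare metal on the low tin (149,237). The metal one fits: aluminium, resting on the low tin. The orange tin (197,138) isn't meant. I'll confirm with one crop.

```bash
python3 - <<'E'
from h import *
im=cv2.imread("pics/scene0.png")
cv2.imwrite("pics/crop1.png",cv2.resize(im[110:310,90:310],None,fx=2.7,fy=2.7,interpolation=cv2.INTER_CUBIC))
c=bot.camera("scene");d=bot.camera("side")
print("knob top",at_z(c,147,225,.115),at_z(d,368,232,.115))
for cam,k in(("scene",c),("side",d)):
    r=bot.cut_out(cam,"tray")[0]["region"].astype(np.uint8)
    cnt=max(cv2.findContours(r,0,2)[0],key=cv2.contourArea)[:,0]
    P=np.array([at_z(k,u,v,.018)[:2] for u,v in cnt],np.float32)
    print(cam,cv2.minAreaRect(P))
E
```

```text
knob top [ 0.58698255 -0.28536942  0.115     ] [ 0.59026001 -0.2803265   0.115     ]
scene ((0.5936490297317505, -0.018167823553085327), (0.17243070900440216, 0.210056871175766), 83.60021209716797)
side ((0.587493896484375, -0.02345500886440277), (0.18906870484352112, 0.20601816475391388), 83.50852966308594)
```

View pics/crop1.png

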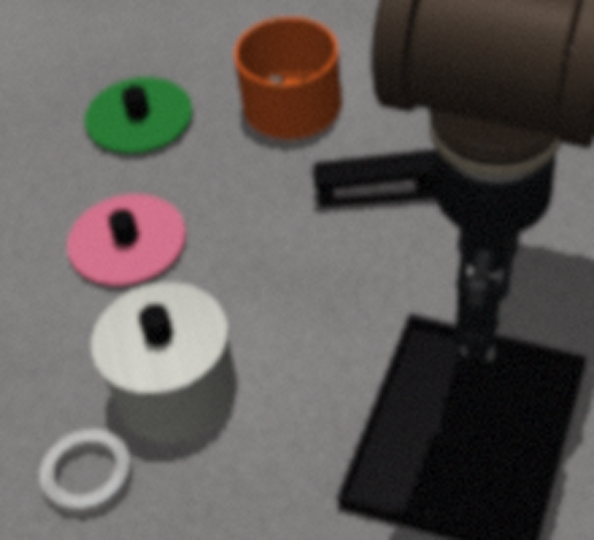

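The metal lid with the black knob (crop 158,330) sits on the uncoloured low tin, so it's the one meant. The knob is at about (0.589, -0.283) and the tray at about (0.592, -0.021). Next I go above the knob.

Request:
{"api": "play_rows", "payload": {
  "motion": [
    {"claw": 1,"xyz": [-0.177,-0.022,0],"turn": 0},
    {"claw": 1,"xyz": [-0.354,-0.045,0],"turn": 0},
    {"claw": 1,"xyz": [-0.354,-0.045,0],"turn": 0},
    {"claw": 1,"xyz": [-0.354,-0.045,0],"turn": 0},
    {"claw": 1,"xyz": [-0.354,-0.045,0],"turn": 0},
    {"claw": 1,"xyz": [-0.354,-0.045,0],"turn": 0},
    {"claw": 1,"xyz": [-0.354,-0.045,0],"turn": 0},
    {"claw": 1,"xyz": [-0.354,-0.045,0],"turn": 0},
    {"claw": 1,"xyz": [-0.354,-0.045,0],"turn": 0},
    {"claw": 1,"xyz": [-0.354,-0.045,0],"turn": 0},
    {"claw": 1,"xyz": [-0.354,-0.045,0],"turn": 0},
    {"claw": 1,"xyz": [-0.354,-0.045,0],"turn": 0}
  ]
}}

```text
time_s: 1.7
position: [0.5894, -0.2819, 0.2315]
tool_rot: [[-0.002, 1.0, 0.0], [1.0, 0.002, 0.0], [0.0, 0.0, -1.0]]
ft_force: [-0.1, 1.0, -0.2]
finger_gap: 1.004
gripper_force: 0.0
```

```bash
python3 - <<'E'
from h import *
c,s=wrist();save(c,"w1.png");print(s["position"],s["time_s"],s["ft_force"])
for t in("squat_lid","squat_tin"):
  for d in bot.cut_out("wrist",t):
    b=np.array(d["box"])*[512,384,512,384]
    cnt=max(cv2.findContours(d["region"].astype(np.uint8),0,2)[0],key=cv2.contourArea)[:,0]
    P=np.array([at_z(c,u,v,.083)[:2] for u,v in cnt],np.float32)
    print(t,d["p"],b.round(),cv2.minEnclosingCircle(P))
p=np.linalg.inv
for z in(.115,):
  q=c["world_to_cam"]@[.589,-.283,z,1];print((c["K"]@q[:3]/q[2])[:2])
E
```

```text
[ 0.58937016 -0.28188226  0.23149756] 1.7 [-0.13987981  0.98676606 -0.15352689]
squat_lid 0.77 [132. 235.  97.  78.] ((0.4647291600704193, -0.3509352207183838), 0.047224074602127075)
squat_tin 0.54 [265. 115.  27.   6.] ((0.5963252782821655, -0.22940285503864288), 0.010471148416399956)
[256.24149421 181.91784722]
```

View pics/w1.png

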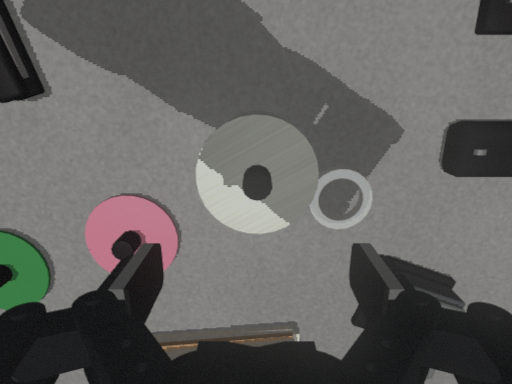

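The wrist view shows the metal lid centred at about (257,174) with its knob at about (257,183), and the knob top near (257,187). The pink lid is well to the left. The network's lid report here is the pink one, so I'll compute from the picture.

```bash
python3 - <<'E'
from h import *
c,s=wrist();print(at_z(c,257,174,.085),at_z(c,257.5,187,.115),at_z(c,257.5,179,.115))
g=cv2.cvtColor(c["pixels"],cv2.COLOR_RGB2GRAY)
m=((g[155:210,235:282])<50).astype(np.uint8);m=max(cv2.findContours(m,0,2)[0],key=cv2.contourArea);print(cv2.boundingRect(m))
for x,y in((.589,-.283),(.591,-.287)):
 for z in(.085,.115):
  q=c["world_to_cam"]@[x,y,z,1];print((c["K"]@q[:3]/q[2])[:2], c["K"][0,0]*.026/q[2])
E
```

```text
[ 0.58969609 -0.28425097  0.085     ] [ 0.59004251 -0.28785646  0.115     ] [ 0.59003188 -0.28084971  0.115     ]
(31, 17, 3, 2)
[256.25323055 172.69652027] 27.94609767125659
[256.26847975 181.46771832] 30.93239679120218
[258.39292155 176.85320418] 27.837278454965617
[258.63576578 186.02888064] 30.799133749453887
```

Request:
{"api": "play_rows", "payload": {
  "motion": [
    {"claw": 1,"xyz": [-0.0025,0.001,0.05],"turn": 0},
    {"claw": 1,"xyz": [-0.0025,0.001,0.1],"turn": 0},
    {"claw": 1,"xyz": [-0.0025,0.001,0.13],"turn": 0},
    {"claw": 1,"xyz": [-0.0025,0.001,0.155],"turn": 0},
    {"claw": 1,"xyz": [-0.0025,0.001,0.17],"turn": 0},
    {"claw": 1,"xyz": [-0.0025,0.001,0.174],"turn": 0},
    {"claw": 1,"xyz": [-0.0025,0.001,0.174],"turn": 0},
    {"claw": 1,"xyz": [-0.0025,0.001,0.174],"turn": 0}
  ],
  "grip_force": 40
}}

```text
time_s: 2.57
position: [0.5904, -0.2854, 0.0933]
tool_rot: [[-0.0, 1.0, 0.001], [1.0, 0.0, -0.001], [-0.001, 0.001, -1.0]]
ft_force: [0.9, 0.2, 0.7]
finger_gap: 1.005
gripper_force: 0.0
```

Request:
{"api": "play_rows", "payload": {
  "motion": [
    {"claw": 0.5,"xyz": [0,0,0],"turn": 0},
    {"claw": 0.4,"xyz": [0,0,0],"turn": 0},
    {"claw": 0.3,"xyz": [0,0,0],"turn": 0},
    {"claw": 0.2,"xyz": [0,0,0],"turn": 0},
    {"claw": 0.1,"xyz": [0,0,0],"turn": 0},
    {"claw": 0,"xyz": [0,0,0],"turn": 0},
    {"claw": 0,"xyz": [0,0,0],"turn": 0},
    {"claw": 0,"xyz": [0,0,0],"turn": 0},
    {"claw": 0,"xyz": [0,0,0],"turn": 0},
    {"claw": 0,"xyz": [0,0,0],"turn": 0},
    {"claw": 0,"xyz": [0,0,0],"turn": 0},
    {"claw": 0,"xyz": [0,0,0],"turn": 0}
  ]
}}

```text
time_s: 3.57
position: [0.59, -0.2853, 0.0927]
tool_rot: [[0.0, 1.0, 0.001], [1.0, -0.0, -0.0], [-0.0, 0.001, -1.0]]
ft_force: [-2.0, 0.3, 6.3]
finger_gap: 0.288
gripper_force: 39.2
```

Request:
{"api": "play_rows", "payload": {
  "motion": [
    {"claw": 0,"xyz": [0,0,-0.005],"turn": 0},
    {"claw": 0,"xyz": [0,0,-0.012],"turn": 0},
    {"claw": 0,"xyz": [0,0,-0.025],"turn": 0},
    {"claw": 0,"xyz": [0,0,-0.045],"turn": 0},
    {"claw": 0,"xyz": [0,0,-0.07],"turn": 0},
    {"claw": 0,"xyz": [0,0,-0.09],"turn": 0},
    {"claw": 0,"xyz": [0,0,-0.1],"turn": 0},
    {"claw": 0,"xyz": [0,0,-0.1],"turn": 0},
    {"claw": 0,"xyz": [0,0,-0.1],"turn": 0}
  ]
}}

```text
time_s: 4.32
position: [0.5897, -0.2851, 0.1722]
tool_rot: [[-0.0, 1.0, 0.0], [1.0, 0.0, -0.0], [-0.0, 0.0, -1.0]]
ft_force: [0.0, 0.6, -2.1]
finger_gap: 0.286
gripper_force: 39.4
```

```bash
python3 - <<'E'
from h import *
c=bot.camera("side");w,s=wrist()
print(s["position"],s["ft_force"],s["gripper_force"],s["finger_gap"])
a=cv2.resize(c["pixels"][170:300,270:440],(523,400));b=cv2.resize(w["pixels"],(533,400))
im=np.vstack([a[:300],b[:300,:523]])
save({"pixels":im},"lift.png")
E
```

```text
[ 0.58947772 -0.28498107  0.17144449] [ 0.46410657  0.36249462 -2.07257894] 39.38878297805786 0.2860719321848711
```

View pics/lift.png

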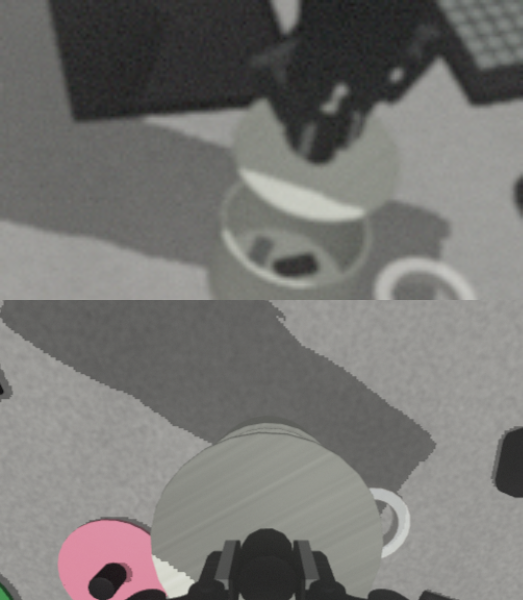

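The lid is held level above the open tin (side view), with the adapters visible inside. I'll re-measure the tray now that the arm no longer blocks it.

```bash
python3 - <<'E'
from h import *
for cam in("scene","side"):
    k=bot.camera(cam);r=bot.cut_out(cam,"tray")[0]["region"].astype(np.uint8)
    cnt=max(cv2.findContours(r,0,2)[0],key=cv2.contourArea)[:,0]
    P=np.array([at_z(k,u,v,.018)[:2] for u,v in cnt],np.float32)
    print(cam,cv2.minAreaRect(P))
E
```

```text
Traceback (most recent call last):
IndexError: list index out of range
```

```bash
python3 - <<'E'
from h import *
for cam in("scene","side"):
    k=bot.camera(cam)
    for d in bot.cut_out(cam,"tray")[:1]:
        cnt=max(cv2.findContours(d["region"].astype(np.uint8),0,2)[0],key=cv2.contourArea)[:,0]
        print(cam,cv2.minAreaRect(np.array([at_z(k,u,v,.018)[:2] for u,v in cnt],np.float32)))
    # tray outline drawn from the estimate
    R=np.array([[-.0,0]]);im=k["pixels"].copy();a=np.radians(-6.4)
    for x0,y0,col in((.591,-.021,(255,0,0)),):
        pts=[]
        for sx,sy in((1,1),(1,-1),(-1,-1),(-1,1)):
            ex,ey=sx*.085,sy*.1
            p=[x0+ex*np.cos(a)-ey*np.sin(a),y0+ex*np.sin(a)+ey*np.cos(a),.02,1]
            q=k["world_to_cam"]@p;pts.append((k["K"]@q[:3]/q[2])[:2])
        cv2.polylines(im,[np.int32(np.round(pts))],True,col,1)
    o=im[215:325,190:330] if cam=="scene" else im[140:220,260:400]
    cv2.imwrite(f"pics/t_{cam}.png",cv2.cvtColor(cv2.resize(o,(500,390 if cam=="scene" else 286)),cv2.COLOR_RGB2BGR))
cv2.imwrite("pics/tray.png",np.vstack([cv2.imread("pics/t_scene.png")[:,:],cv2.imread("pics/t_side.png")])[:600])
E
```

```text
scene ((0.5946425199508667, -0.01868835836648941), (0.17185308039188385, 0.21146030724048615), 83.61139678955078)
side ((0.5891822576522827, -0.02232244610786438), (0.18576855957508087, 0.20379947125911713), 82.80792999267578)
```

View pics/tray.png

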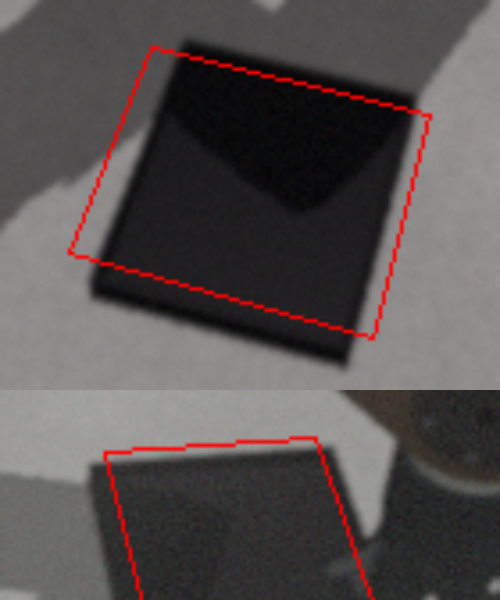

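The outline I drew has its long side the wrong way (the tray's long side runs along x). The centre agrees to a few mm, about (0.594, -0.021), with a 20 mm margin. I'll carry the lid over.

Request:
{"api": "play_rows", "payload": {
  "motion": [
    {"claw": 0,"xyz": [0.015,0,0],"turn": 0},
    {"claw": 0,"xyz": [0.045,0.001,0],"turn": 0},
    {"claw": 0,"xyz": [0.08,0.002,0],"turn": 0},
    {"claw": 0,"xyz": [0.12,0.003,0],"turn": 0},
    {"claw": 0,"xyz": [0.16,0.004,0],"turn": 0},
    {"claw": 0,"xyz": [0.2,0.005,0],"turn": 0},
    {"claw": 0,"xyz": [0.24,0.005,0],"turn": 0},
    {"claw": 0,"xyz": [0.275,0.005,0],"turn": 0},
    {"claw": 0,"xyz": [0.305,0.005,0],"turn": 0},
    {"claw": 0,"xyz": [0.32,0.005,0],"turn": 0},
    {"claw": 0,"xyz": [0.33,0.005,0],"turn": 0},
    {"claw": 0,"xyz": [0.33,0.005,0],"turn": 0},
    {"claw": 0,"xyz": [0.33,0.005,0],"turn": 0},
    {"claw": 0,"xyz": [0.33,0.005,0],"turn": 0}
  ]
}}

```text
time_s: 5.88
position: [0.5939, -0.0221, 0.1721]
tool_rot: [[0.001, 1.0, 0.0], [1.0, -0.001, -0.0], [-0.0, 0.0, -1.0]]
ft_force: [-0.8, -0.8, -2.0]
finger_gap: 0.291
gripper_force: 39.4
```

```bash
python3 - <<'E'
from h import *
c=bot.camera("side");s=bot.read_state();sc=bot.camera("scene")
print(s["position"],s["ft_force"],s["gripper_force"],s["finger_gap"])
a=cv2.resize(c["pixels"][110:230,250:410],(400,300));b=cv2.resize(sc["pixels"][200:320,190:350],(400,300))
save({"pixels":np.hstack([a,b])},"over.png")
E
```

```text
[ 0.59387589 -0.02226681  0.17205728] [ 0.11401282 -0.60881949 -2.10033061] 39.40177917480469 0.28713807650042794
```

View pics/over.png

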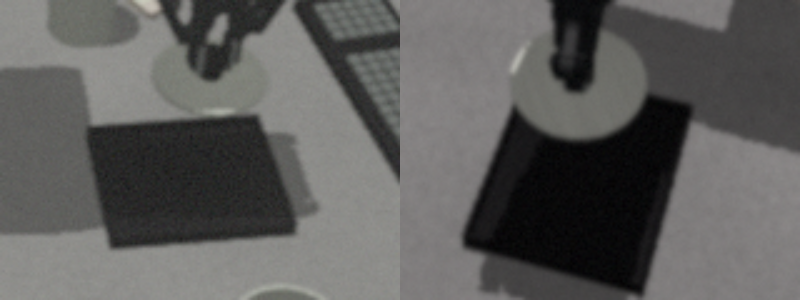

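The lid hangs level over the tray. I'll lower it, slowing down at the end.

Request:
{"api": "play_rows", "payload": {
  "motion": [
    {"claw": 0,"xyz": [0,0,0.02],"turn": 0},
    {"claw": 0,"xyz": [0,0,0.05],"turn": 0},
    {"claw": 0,"xyz": [0,0,0.085],"turn": 0},
    {"claw": 0,"xyz": [0,0,0.12],"turn": 0},
    {"claw": 0,"xyz": [0,0,0.145],"turn": 0},
    {"claw": 0,"xyz": [0,0,0.16],"turn": 0},
    {"claw": 0,"xyz": [0,0,0.17],"turn": 0},
    {"claw": 0,"xyz": [0,0,0.175],"turn": 0},
    {"claw": 0,"xyz": [0,0,0.178],"turn": 0},
    {"claw": 0,"xyz": [0,0,0.18],"turn": 0},
    {"claw": 0,"xyz": [0,0,0.18],"turn": 0},
    {"claw": 0,"xyz": [0,0,0.18],"turn": 0}
  ]
}}

```text
time_s: 6.98
position: [0.5942, -0.0212, 0.0289]
tool_rot: [[-0.0, 1.0, 0.001], [1.0, 0.0, -0.0], [-0.0, 0.001, -1.0]]
ft_force: [0.7, 1.6, -1.6]
finger_gap: 0.291
gripper_force: 39.4
```

Request:
{"api": "play_rows", "payload": {
  "motion": [
    {"claw": 0,"xyz": [0,0,0.001],"turn": 0},
    {"claw": 0,"xyz": [0,0,0.002],"turn": 0},
    {"claw": 0,"xyz": [0,0,0.003],"turn": 0},
    {"claw": 0,"xyz": [0,0,0.004],"turn": 0},
    {"claw": 0,"xyz": [0,0,0.004],"turn": 0},
    {"claw": 0,"xyz": [0,0,0.004],"turn": 0}
  ]
}}

```text
time_s: 7.48
position: [0.5938, -0.0212, 0.0249]
tool_rot: [[-0.0, 1.0, -0.0], [1.0, 0.0, -0.0], [-0.0, -0.0, -1.0]]
ft_force: [-0.6, -0.3, -1.8]
finger_gap: 0.293
gripper_force: 39.4
```

Request:
{"api": "play_rows", "payload": {
  "motion": [
    {"claw": 0,"xyz": [0,0,0.0007],"turn": 0},
    {"claw": 0,"xyz": [0,0,0.0014],"turn": 0},
    {"claw": 0,"xyz": [0,0,0.0014],"turn": 0},
    {"claw": 0,"xyz": [0,0,0.0014],"turn": 0}
  ]
}}

```text
time_s: 7.82
position: [0.5938, -0.0212, 0.0238]
tool_rot: [[0.0, 1.0, 0.0], [1.0, -0.0, -0.0], [-0.0, 0.0, -1.0]]
ft_force: [-0.7, 0.6, -1.6]
finger_gap: 0.288
gripper_force: 39.4
```

Request:
{"api": "play_rows", "payload": {
  "motion": [
    {"claw": 0,"xyz": [0,0,0.0007],"turn": 0},
    {"claw": 0,"xyz": [0,0,0.0014],"turn": 0},
    {"claw": 0,"xyz": [0,0,0.0014],"turn": 0},
    {"claw": 0,"xyz": [0,0,0.0014],"turn": 0}
  ]
}}

```text
time_s: 8.15
position: [0.5938, -0.0212, 0.0236]
tool_rot: [[-0.0, 1.0, 0.001], [1.0, 0.0, -0.0], [-0.0, 0.001, -1.0]]
ft_force: [-3.3, -0.2, 10.5]
finger_gap: 0.288
gripper_force: 40.6
```

It's in contact at 10 N. I'll release gently and rise.

Request:
{"api": "play_rows", "payload": {
  "motion": [
    {"claw": 0.28,"xyz": [0,0,-0.0005],"turn": 0},
    {"claw": 0.35,"xyz": [0,0,-0.0005],"turn": 0},
    {"claw": 0.45,"xyz": [0,0,-0.0005],"turn": 0},
    {"claw": 0.6,"xyz": [0,0,-0.0005],"turn": 0},
    {"claw": 0.75,"xyz": [0,0,-0.0005],"turn": 0},
    {"claw": 0.75,"xyz": [0,0,-0.0005],"turn": 0},
    {"claw": 0.75,"xyz": [0,0,-0.0005],"turn": 0},
    {"claw": 0.75,"xyz": [0,0,-0.0005],"turn": 0}
  ]
}}

```text
time_s: 8.82
position: [0.5938, -0.0212, 0.023]
tool_rot: [[0.0, 1.0, 0.0], [1.0, -0.0, 0.0], [0.0, 0.0, -1.0]]
ft_force: [-0.1, 0.3, 0.2]
finger_gap: 0.749
gripper_force: 0.0
```

Request:
{"api": "play_rows", "payload": {
  "motion": [
    {"claw": 0.75,"xyz": [0,0,-0.01],"turn": 0},
    {"claw": 0.75,"xyz": [0,0,-0.03],"turn": 0},
    {"claw": 0.75,"xyz": [0,0,-0.06],"turn": 0},
    {"claw": 0.75,"xyz": [0,0,-0.1],"turn": 0},
    {"claw": 0.75,"xyz": [0,0,-0.14],"turn": 0},
    {"claw": 0.75,"xyz": [0,0,-0.18],"turn": 0},
    {"claw": 0.75,"xyz": [0,0,-0.2],"turn": 0},
    {"claw": 0.75,"xyz": [0,0,-0.2],"turn": 0},
    {"claw": 0.75,"xyz": [0,0,-0.2],"turn": 0}
  ]
}}

```text
time_s: 9.57
position: [0.5939, -0.0212, 0.1842]
tool_rot: [[-0.0, 1.0, 0.002], [1.0, 0.0, -0.0], [-0.0, 0.002, -1.0]]
ft_force: [0.0, 0.0, -0.6]
finger_gap: 0.748
gripper_force: 0.0
```

```bash
python3 - <<'E'
from h import *
c=bot.camera("side");s=bot.read_state();w,_=wrist()
print(s["position"],s["ft_force"],s["finger_gap"],s["time_s"])
a=cv2.resize(c["pixels"][50:300,180:430],(400,400));b=cv2.resize(w["pixels"],(400,300));b=np.vstack([b,np.zeros((100,400,3),np.uint8)])
save({"pixels":np.hstack([a,b])},"end.png")
E
```

```text
[ 0.59342889 -0.02114516  0.1829107 ] [ 0.27958721 -0.0907288   0.82229619] 0.7504623582332343 9.6167
```

View pics/end.png

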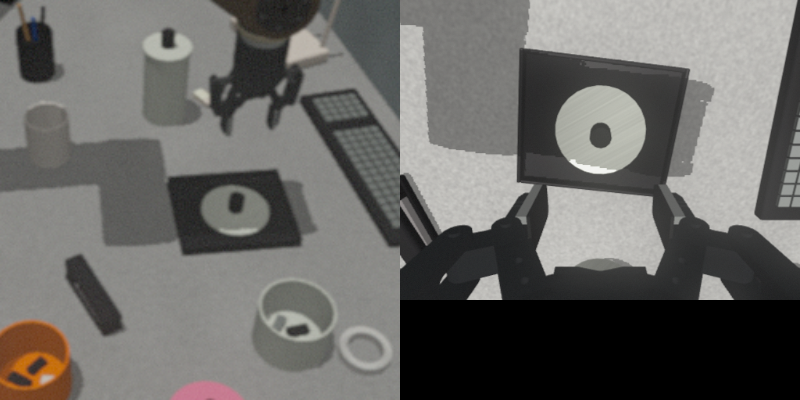

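The lid lies flat, knob up, in the tray at (600,130) in the wrist half. The tins are still standing, and the gripper is clear.

```bash
python3 -c "
from plant import bot
print(bot.close_job())"
```

```text
the job is handed in; nothing more can be done
None
```

The low tin's lid now lies flat, knob up, in the black tray; both tins still stand where they were, and the job is handed in at about 9.6 s (the judge returned no verdict).

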